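# Close the tool caddy and hang it on the bench hook

### The job

Put the leatherworker's blue tool caddy away for the day: press its red release tab down and slide the aluminium cover fully shut, and with the caddy still standing on the bench swing its folded handle upright. Then lift the caddy by the handle and hang it level on the two-prong hook, the handle's wire in the dip of both prongs, and let go. Do not tip the caddy over or disturb the glue jar and the red case.

Things in the scene. Friction and masses are not known exactly. Their poses are not given: they have to be found in the camera images.
- caddy: Blue steel tool caddy, loose, 0.5 to 0.9 kg, a box 150 long (its x) x 100 wide (y) x 92 mm tall to the tops of its two cover rails. Origin: centre of its underside; z up. The open cover overhangs its +x end; the handle is folded round its -x end, which faces the robot. Handle pivots at (0, +-54, 72) mm, pivot axis y.
- cover (a joint): Slide of the aluminium cover along the caddy's rails, m: 0 = open (standing 60 mm out at the caddy's +x end), 0.060 = fully shut. It moves towards the caddy's -x as it shuts, with about 1 N of drag. While the tab is up it is latched at both ends (up to 4 mm of play).
- tab (a joint): Travel of the red release tab on the cover, m: 0 = up, 0.007 = fully down (1.4 N rising to 4 N); the latch is free from 0.005 on. It springs up when let go with the cover open or fully shut; midway the rail lips hold it down.
- tab_top (a point): Where to press: on the top face of the red tab, 92 mm above the caddy's underside with the tab up. The face is 40 (x) x 46 mm (y). An upright rib, 6 thick and 13 mm high, runs along its -x edge, its face 16 mm to the -x side of this point: a shut fingertip pressing here pushes on the rib when it moves towards the caddy's -x. Axes as the caddy's.
- bail (a joint): Angle of the steel wire handle (bail), rad: 0 = folded flat, level, round the caddy's -x end; 1.571 = upright; stop at 1.8. It swings up over the caddy's top. Its stiff pivots (0.045 N m) keep it where it is left.
- grip (a point): Centre of the handle's wooden grip (diameter 18, 44 mm long along the caddy's y), 90 mm from the pivot axis. Beside it is bare straight 6 mm wire, out to 58 mm from this point. Folded: 72 mm above the caddy's underside, with a gap of only 6 mm to the end wall, so lift it from below and outside. Upright: 162 mm above the underside.
- saddle (a point): Where the grip's centre sits when hung, 217 mm above the bench. x: from prong tips to post; y: along the hung grip; z up. Two 8 mm brass prongs at y = +-38 mm dip here; tips at x = -30, 22 mm above this point; behind, they rise 20 mm to a post (face at x = +124). Come from the -x side, wire over the tips, caddy below the prongs, its +x end leading; then lower. Fingers fit between.
- stand: The fixed bench hook: dark steel base, post (247 mm tall, the highest part) and two brass prongs. Origin on the bench, straight below the saddle; base plate 100 x 120 x 12 mm from x = +75 to +175 mm.
- glue_jar: Bystander: glass glue jar with white cap, diameter 60, 75 mm tall. Origin under its centre.
- red_case: Bystander: flat red leather-look case 75 x 105 x 22 mm lying on the bench. Origin under its centre.

How it is judged (in metres and radians):
On the way, in this order (a step that is already met when the one before it is completed fails the run):
1. the cover is slid fully shut (within 4 mm) and the tab has sprung up, with the caddy standing on the bench (value of joint cover above 0.0555 m and value of joint tab below 0.003 m and height (world z) of caddy below 0.01 m), for 0.1 s.
2. the handle stands upright (within about 15 degrees) while the caddy still stands on the bench (value of joint bail above 1.3 rad and height (world z) of caddy below 0.01 m and angle between caddy's own z axis and vertical below 0.1 rad), for 0.2 s.
3. the caddy is lifted off the bench by its handle (height (world z) of caddy above 0.02 m and contact force between the fingers and bail above 1 N), for 0.2 s.
At the end, for the whole second after the job is handed in: The caddy hangs at rest, level within 17 degrees, by its handle's wire in the dips of both prongs (grip centre within 20 mm along the prongs, 16 mm across and 10 mm in height of the saddle point), its cover shut (within 5 mm) and latched, clear of the bench (x of grip in the frame of saddle between -0.02 and 0.02 m and y of grip in the frame of saddle between -0.016 and 0.016 m and z of grip in the frame of saddle between -0.01 and 0.01 m and contact force between caddy and stand above 2 N and height (world z) of caddy above 0.03 m and angle between caddy's own z axis and vertical below 0.3 rad and value of joint cover above 0.0545 m and value of joint tab below 0.003 m and linear speed of caddy below 0.04 m/s); the robot touches nothing.
It fails at once if a bystander (glue jar or red case) is moved more than 30 mm (distance of any of glue_jar, red_case from where it was at the start of the episode above 0.03 m).
It fails at once if the caddy is tipped more than 34 degrees (angle between caddy's own z axis and vertical above 0.6 rad).
It also fails if it takes over 72 s, if anything falls off the work surface, if the arm or the gripper's body presses on something with over 40 N, if the wrist force passes 120 N, or if a joint passes its speed limit or range.

### The arm

A 7-joint arm with a two-finger parallel gripper is mounted at the origin on the work surface. World frame = base frame: x ahead of the robot, y to its left, z up, the work surface at z = 0. Lengths are in mm, angles in rad, forces in N, time in s.
With the tool pointing down it reaches from about 400 to 875 mm from the base axis. Payload 4.4 kg.
Tool frame: the origin (TCP) lies midway between the tips of the shut fingers; the grasp point (between the pads) lies 19 mm behind it (ctrl.grip_point_offset is the distance from the TCP to the grasp point, in mm); z points along the fingers, y is the line along which they close (so a half turn about z gives the same grasp; the last joint's range is limited). The gripper opens to 85 mm and grips with 20 to 120 N. Pads are 22 mm wide; open, the fingers measure 114 mm over their backs; the gripper's body (76 mm by 85 mm) begins 54 mm behind the grasp point. The pads swing forward as they close: fully open they stand 13 mm farther back than shut.
Start: joints at [-1.299, 0.628, 0.038, 1.517, -0.027, 0.996, -0.02], TCP at [215.395, 613.289, 231.313] pointing down, gripper open.
Joint ranges: [-3.06, 3.06], [-0.37, 2.12], [-1.25, 1.32], [0.18, 2.47], [-1.1, 4.24], [0.23, 1.98], [-2.94, 2.94]. Speed limits (rad/s): [2.57, 2.57, 3.14, 3.14, 3.14, 3.14, 3.14].

### API

Orientations are given as [roll, pitch, yaw] about the fixed x, y, z axes, in that order (R = Rz(yaw) Ry(pitch) Rx(roll)).
In Python, from cell import ctrl gives the robot as it stands.
- The arm moves only by the tool move_tool, called after "Emit:" as name(argument=value, ...) on one line, values as JSON. Schema: {"type":"object","properties":{"deltas":{"type":"array","items":{"type":"number"},"minItems":7,"maxItems":84},"only":{"type":"string"},"quiet":{"type":"boolean"},"lines":{"type":"string"}},"required":["deltas"],"additionalProperties":false}. deltas is one flat list of numbers that holds 1 to 12 rows one after another, with no inner brackets; each row has 7 numbers: dx, dy, dz in units of 100 mm, then a rotation vector rx, ry, rz in units of 0.25 rad, then the finger opening in mm; each row shifts and turns the commanded pose from where the row before left it, along the tool's axes as they then stand; what a row does not reach is not made up. A row lasts 1/10 s, in which the tool goes at most 50 mm and 0.15 rad, less where a joint would pass 70% of its speed; a pose out of reach is approached as far as the arm can. The fingers move at their own pace and stop on an object; the grip force is fixed at half the most. Time passes only in rows, so rows that do not move let the fingers close. The tool returns the time, the measured TCP pose, the force, the opening and the grip force at its end. only (a regular expression) keeps the lines of the reply that match it, lines (a string "A,B") keeps lines A to B, and quiet returns only ok. Input that does not fit is refused with a message, and nothing moves.
- ctrl.read_state(): the state, without advancing time (a new reading comes with each control period).
- ctrl.get_image(name): name is "scene" or "side" or "wrist"; returns the picture (480x640x3 uint8, blue, green, red); there is no depth.
- ctrl.calibration(name): a dict with "fx", "fy", "cx", "cy" (pixels), "rvec" (rotation vector, rad) and "tvec" (3), from world to camera coordinates, as OpenCV has them; the wrist camera has in their place "hand_eye" (4x4, takes a point from camera to tool coordinates, whose origin is the TCP and whose axes are the flange's). Camera axes: x right, y down, z forward; pixel columns grow to the right and rows downward; lengths in mm; the calibration is good to about 2 mm. A picture is of the moment at which its call begins: read the wrist's pose just before it. calibration takes no time and is no camera call.
- ctrl.finish_job(): hands the job in; it is judged then, once.
The state is a dict: "clock": time; "qpos": joint angles; "qd": joint speeds; "tau": joint torques, N m; "eef_pos": TCP position; "tool_rot": TCP orientation; "force": force on the tool from outside, world axes, zero at the start; "torque": the same for the moment, N m; "width": finger opening in mm; "gripper_force": force on a finger pad.
Only numpy, scipy, OpenCV 4.12 (cv2) and the standard library are available. Lean on these libraries where they do the work, as an engineer would, in place of code of your own. Each camera call takes 0.05 s, during which the arm holds its last target. There are 200 camera calls.

## Working session

There is one attempt and no reset: what is moved stays moved. The work goes in short steps, Python scripts to look and compute and a tool call to move; the robot and the scene stay as the last step left them, time stands still between calls to the robot, and variables do not carry over. Pictures are saved under pics/ and viewed, at most 10 in all, crops included, and the job is handed in when it is done.

```bash
ls; mkdir -p pics
```

Run:
```python
from cell import ctrl
import cv2,numpy as np
s=ctrl.read_state();print({k:np.round(v,3).tolist() for k,v in s.items()})
a=ctrl.get_image("scene");b=ctrl.get_image("side")
cv2.imwrite("pics/scene0.png",a);cv2.imwrite("pics/side0.png",b)
for n in("scene","side","wrist"):print(n,ctrl.calibration(n))
```

```text
cell.py
pics
{'clock': 0.0, 'qpos': [-1.299, 0.629, 0.038, 1.518, -0.027, 0.996, -0.02], 'qd': [-0.0, -0.002, -0.001, 0.002, -0.0, -0.001, 0.001], 'tau': [-0.001, -56.34, 1.226, -19.344, 0.011, 0.011, 0.0], 'eef_pos': [215.179, 612.693, 230.394], 'tool_rot': [-3.14, -0.0, 2.804], 'force': [0.694, 0.468, -0.456], 'torque': [0.009, 0.031, -0.0], 'gripper_force': 0.0, 'width': 85.504}
scene {'fx': 566.2230619187155, 'fy': 566.2230619187155, 'cx': 321.48714225069244, 'cy': 251.40500266280648, 'rvec': array([ 1.93890685,  1.403498  , -0.6420696 ]), 'tvec': array([-162.14344731, -279.53036568, 1489.95700921])}
side {'fx': 455.86571391728967, 'fy': 455.86571391728967, 'cx': 317.4117959042198, 'cy': 232.8836293131381, 'rvec': array([ 2.43237446, -0.27115699,  0.12491109]), 'tvec': array([-568.20008932,  188.26926844,  849.76944721])}
wrist {'fx': 351.2242677712811, 'fy': 351.2242677712811, 'cx': 325.517860792044, 'cy': 242.05980994665597, 'hand_eye': array([[-3.08049538e-04, -9.52791658e-01, -3.03624705e-01,
         7.92964638e+01],
       [ 9.99999933e-01, -2.33816840e-04, -2.80842702e-04,
         9.75304724e-01],
       [ 1.96592015e-04, -3.03624771e-01,  9.52791666e-01,
        -1.42123439e+02],
       [ 0.00000000e+00,  0.00000000e+00,  0.00000000e+00,
         1.00000000e+00]])}
```
View pics/scene0.png

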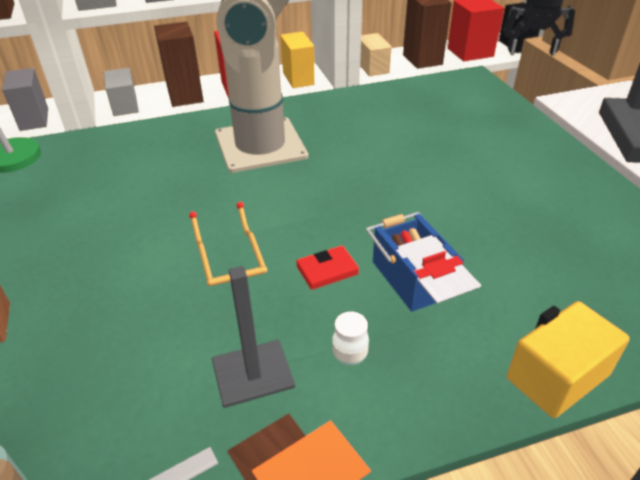

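View pics/side0.png

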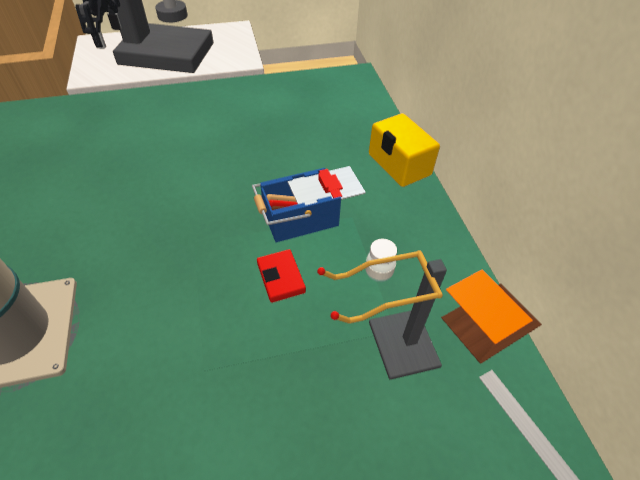

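The scene view shows the caddy at about (420,260) with its grip at (397,221) and red tab at (437,265). The prong tips are at (193,215) and (240,206), the jar at (350,338) and the case at (327,267). In the side view the caddy is at (300,205), its grip at (260,203), its tab at (331,184), and the tips at (321,271) and (335,316). Next I'll triangulate.

Create h.py:
```python
import cv2,numpy as np
from cell import ctrl
from scipy.spatial.transform import Rotation as Rn
def cam(n,st=None):
    c=ctrl.calibration(n);K=np.array([[c["fx"],0,c["cx"]],[0,c["fy"],c["cy"]],[0,0,1]])
    if n=="wrist":
        T=np.eye(4);T[:3,:3]=Rn.from_euler("xyz",st["tool_rot"]).as_matrix();T[:3,3]=st["eef_pos"]
        W=np.linalg.inv(T@c["hand_eye"]);return K,W[:3,:3],W[:3,3]
    return K,cv2.Rodrigues(c["rvec"])[0],np.array(c["tvec"])
def ray(C,uv):
    K,R,t=C;d=R.T@np.linalg.solve(K,[uv[0],uv[1],1.]);return -R.T@t,d/np.linalg.norm(d)
def onz(C,uv,z):
    o,d=ray(C,uv);return o+d*(z-o[2])/d[2]
def tri(*prs):
    A=0;b=0;rs=[ray(*p) for p in prs]
    for o,d in rs:
        P=np.eye(3)-np.outer(d,d);A=A+P;b=b+P@o
    x=np.linalg.solve(A,b);return x,max(np.linalg.norm((np.eye(3)-np.outer(d,d))@(x-o)) for o,d in rs)
def proj(C,p):
    K,R,t=C;q=K@(R@np.asarray(p,float)+t);return q[:2]/q[2]
def blobs(im,lo,hi,amin=8):
    m=cv2.inRange(cv2.cvtColor(im,cv2.COLOR_BGR2HSV),lo,hi)
    n,_,s,c=cv2.connectedComponentsWithStats(m)
    return [(s[i,4],c[i].round(1).tolist(),s[i,:4].tolist()) for i in range(1,n) if s[i,4]>=amin],m
```

Run:
```python
from h import *
S=cam("scene");D=cam("side")
a=cv2.imread("pics/scene0.png");b=cv2.imread("pics/side0.png")
for nm,im in(("scene",a),("side",b)):
    for cn,lo,hi in(("red",(0,190,120),(6,255,255)),("wood",(11,90,150),(22,200,255)),("blue",(105,120,50),(125,255,255))):
        print(nm,cn,[x for x in blobs(im,lo,hi,12)[0] if 180<x[1][0]<480 and 160<x[1][1]<400])
for n,p,q in(("tipL",(240,205.5),(321,271)),("tipR",(193,215),(335,316)),("grip",(397,221),(260,203)),):
    print(n,*tri((S,p),(D,q)))
x=np.hstack([cv2.resize(a[195:325,290:490],(800,520))]);cv2.imwrite("pics/c1.png",x)
cv2.imwrite("pics/c2.png",cv2.resize(b[150:280,230:430],(800,520)))
```

```text
scene red [(np.int32(12), [239.4, 204.9], [238, 203, 4, 4]), (np.int32(15), [192.4, 214.6], [191, 213, 4, 4]), (np.int32(51), [405.7, 236.5], [402, 232, 9, 10]), (np.int32(1386), [327.3, 267.8], [298, 247, 59, 41]), (np.int32(559), [437.6, 265.4], [417, 253, 44, 24])]
scene wood [(np.int32(461), [252.5, 248.4], [239, 207, 28, 70]), (np.int32(159), [393.2, 220.2], [383, 214, 21, 13]), (np.int32(493), [206.9, 258.9], [191, 217, 40, 69]), (np.int32(74), [413.7, 234.1], [409, 229, 11, 11]), (np.int32(25), [392.9, 258.0], [391, 255, 5, 7])]
scene blue [(np.int32(2399), [404.7, 263.5], [374, 215, 84, 96])]
side red [(np.int32(384), [329.5, 182.9], [319, 169, 23, 29]), (np.int32(138), [280.8, 202.9], [269, 200, 28, 7]), (np.int32(1489), [281.8, 275.5], [257, 250, 48, 52]), (np.int32(40), [320.9, 270.8], [318, 268, 7, 7]), (np.int32(51), [334.3, 315.1], [331, 311, 8, 9])]
side wood [(np.int32(116), [259.3, 202.3], [254, 195, 12, 17]), (np.int32(134), [280.6, 197.2], [267, 194, 29, 7]), (np.int32(16), [307.7, 211.5], [305, 210, 6, 4]), (np.int32(1210), [390.3, 284.2], [325, 251, 117, 72])]
side blue [(np.int32(2501), [299.0, 210.8], [261, 170, 80, 72])]
tipL [ 551.13634535 -141.91810626  232.72321229] 0.4190752897445079
tipR [ 552.22566926 -218.23328578  232.86500217] 1.2396648430935433
grip [494.16471942 168.58872349  74.749983  ] 2.210632285421678
```

View pics/c1.png

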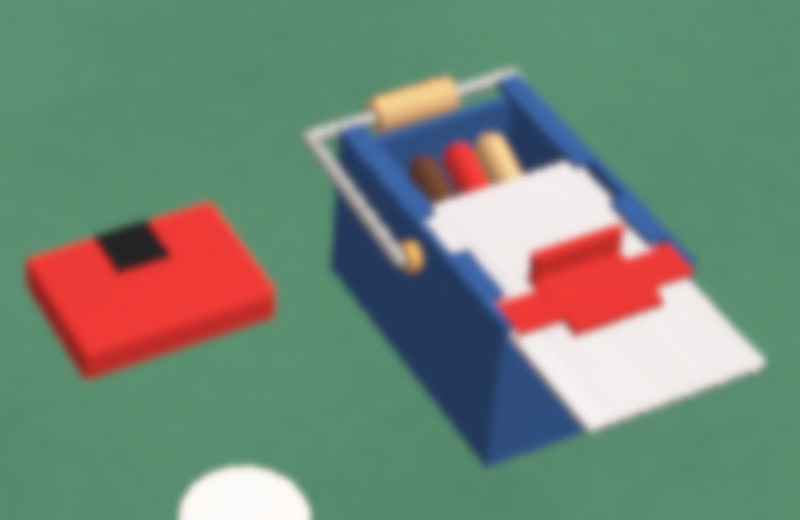

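Add to h.py:
```python
def todo(pos,rpy=None,tr=None):
    """translation in present tool axes, then rotvec in tool axes"""
    s=ctrl.read_state();R=Rn.from_euler("xyz",s["tool_rot"])
    out=R.inv().apply(np.array(pos)-s["eef_pos"]).round(1).tolist()
    rv=(R.inv()*Rn.from_euler("xyz",rpy)).as_rotvec().round(3).tolist() if rpy is not None else None
    print("move",out,"rot",rv)
```

Run:
```python
from h import *
S=cam("scene");D=cam("side")
a,b=onz(S,(367.5,228.25),72),onz(S,(419.25,212.5),72)
print(a,b);d=b-a;yaw=np.arctan2(-d[0],d[1]);print("yaw",yaw)
print("jar top",tri((S,(351,323)),(D,(383,248))), "case",onz(S,(327,265),22),onz(D,(281.8,273),22))
print("pivR",tri((S,(393.2,259.0)),(D,(307.7,212.5))),"tab",tri((S,(437.6,265.4)),(D,(329.5,182.9))))
todo([545,150,330],[np.pi,0,yaw+np.pi/2])
```

```text
[491.14127284 108.53492697  72.        ] [478.16013859 226.2828726   72.        ]
yaw 0.10980169182156913
jar top (array([713.62246583,  -7.39234346,  75.12324024]), np.float64(0.04852018579340059)) case [515.36355535  16.07416643  22.        ] [512.13385588  13.27428203  22.        ]
pivR (array([589.10870644, 121.14807553,  70.98637608]), np.float64(0.37265967131135985)) tab (array([650.19400419, 178.51887811,  91.65942513]), np.float64(0.6122290920566762))
move [-464.6, -327.5, -99.0] rot [-0.002, 0.001, 1.123]
```

Careful with the scale: shifts go in units of 100 mm and turns go in units of 0.25 rad. That gives: -27 mm is -0.27, -8 mm is -0.08.

Emit:
move_tool(deltas=[-0.38,-0.27,-0.08,0,0,0,0,-0.38,-0.27,-0.08,0,0,0,0,-0.38,-0.27,-0.08,0,0,0,0,-0.38,-0.27,-0.08,0,0,0,0,-0.38,-0.27,-0.08,0,0,0,0,-0.38,-0.27,-0.08,0,0,0,0,-0.38,-0.27,-0.08,0,0,0,0,-0.38,-0.27,-0.08,0,0,0,0,-0.38,-0.27,-0.08,0,0,0,0,-0.38,-0.27,-0.08,0,0,0,0,-0.38,-0.27,-0.08,0,0,0,0,-0.38,-0.27,-0.08,0,0,0,0])

```text
clock: 1.3
eef_pos: [538.8, 154.7, 327.4]
tool_rot: [-3.141, -0.001, 2.804]
force: [1.3, 0.3, 0.3]
width: 0.0
gripper_force: 0.0
```

Emit:
move_tool(deltas=[0,0,0,0,0,0.56,0,0,0,0,0,0,0.56,0,0,0,0,0,0,0.56,0,0,0,0,0,0,0.56,0,0,0,0,0,0,0.56,0,0,0,0,0,0,0.56,0,0,0,0,0,0,0.56,0,0,0,0,0,0,0.56,0,0,0,0,0,0,0,0,0,0,0,0,0,0,0,0,0,0,0,0,0,0])

```text
clock: 2.4
eef_pos: [538.1, 156.5, 327.2]
tool_rot: [-3.141, -0.0, 1.686]
force: [0.4, -0.3, -0.3]
width: -0.0
gripper_force: 0.0
```

Run:
```python
from h import *
s=ctrl.read_state();im=ctrl.get_image("wrist");cv2.imwrite("pics/w1.png",im)
import pickle;pickle.dump(s,open("w1.pkl","wb"));print(s["eef_pos"],s["tool_rot"],s["qpos"])
```

```text
[538.12186408 156.48005383 327.15790538] [-3.14121658e+00 -6.16179826e-05  1.68620196e+00] [-0.59884006  0.42478267  0.39720954  1.64650039 -0.17935383  1.10680127
 -0.03732532]
```

View pics/w1.png

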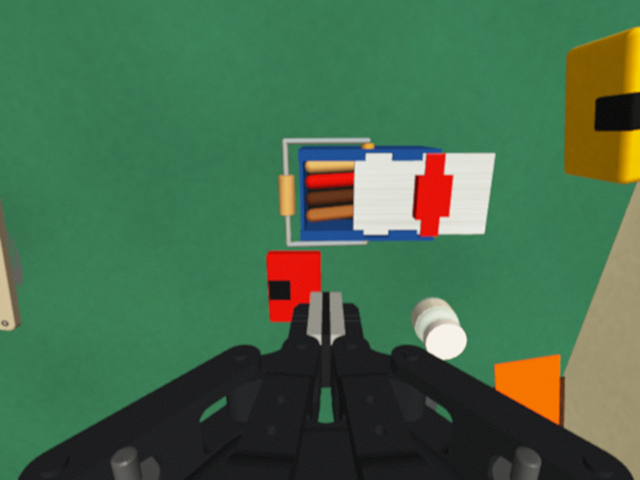

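The wrist view shows the handle wire corners at (284,140) and (289,244), and the grip at (287,195). The red tab is at (434,195) with its rib on the left edge at (418,197), and the cover's end is at about (490,193).

Run:
```python
from h import *
import pickle
s=pickle.load(open("w1.pkl","rb"));W=cam("wrist",s);S=cam("scene");D=cam("side");im=cv2.imread("pics/w1.png")
r=blobs(im,(0,190,100),(6,255,255),60)[0];w=blobs(im,(11,90,150),(22,200,255),30)[0]
print(r,w)
for p in ((284.5,140.5),(289.5,243.5)):print("corner",onz(W,p,72))
a,b=onz(W,(284.5,140.5),72),onz(W,(289.5,243.5),72);d=a-b;print("yaw wire",np.arctan2(-d[0],d[1]),"mid",(a+b)/2)
a,b=onz(W,(494,153),90),onz(W,(485.5,234),90);d=a-b;print("yaw cover",np.arctan2(-d[0],d[1]),"mid",(a+b)/2)
a,b=onz(W,(302,149),92),onz(W,(439,150),92);print("far rail yaw",np.arctan2((b-a)[1],(b-a)[0]))
print("grip",tri((W,(287,195)),(S,(393.5,220.5)),(D,(259.5,202.8))))
print("gripcorn",tri((W,(284.5,140.5)),(S,(419.25,212.8))),tri((W,(289.5,243.5)),(S,(367.5,228.3))))
m=blobs(im,(0,190,100),(6,255,255),60)[1]
for x in range(408,460,2):print(x,m[150:240,x].sum()//255,end="; ")
```

```text
[(np.int32(2130), [432.3, 194.8], [414, 154, 38, 82]), (np.int32(640), [329.8, 179.7], [306, 172, 48, 17]), (np.int32(2692), [293.0, 279.5], [267, 251, 54, 71])] [(np.int32(45), [368.4, 145.6], [363, 143, 11, 6]), (np.int32(396), [328.7, 165.7], [306, 162, 48, 9]), (np.int32(584), [286.5, 194.8], [279, 175, 16, 41]), (np.int32(447), [330.1, 212.4], [308, 206, 45, 14])]
corner [484.85737554 219.29614621  72.        ]
corner [500.13090068 102.61277748  72.        ]
yaw wire 0.13015718260692702 mid [492.49413811 160.95446185  72.        ]
yaw cover 0.15264195342373194 mid [712.77181316 188.91438359  90.        ]
far rail yaw 0.10804313154322916
grip (array([493.34509391, 161.95235008,  79.49985898]), np.float64(0.5069498173934625))
gripcorn (array([486.24540699, 220.50309681,  78.99532718]), np.float64(1.1168009411731947)) (array([500.45516244, 104.92676518,  79.91250647]), np.float64(0.38015750425138994))
408 0; 410 0; 412 0; 414 9; 416 34; 418 43; 420 43; 422 59; 424 59; 426 73; 428 80; 430 80; 432 80; 434 81; 436 81; 438 68; 440 61; 442 62; 444 47; 446 40; 448 39; 450 20; 452 0; 454 0; 456 0; 458 0;
```

Run:
```python
from h import *
import pickle
s=pickle.load(open("w1.pkl","rb"));W=cam("wrist",s);S=cam("scene");D=cam("side")
y=0.13;c=np.array([np.cos(y),np.sin(y),0]);g=np.array([493,161.5,72])
o=g+90*c-[0,0,72];print("origin",o)
for n,p,z in(("tabface+x edge",(451,195),92),("ribtop edge",(414.5,197),105),("tab lobes",(433,195),92)):
    q=onz(W,p,z);print(n,q,(q-o)@c,(q-o)@[-c[1],c[0],0])
print("tab tri lobe centre",tri((W,(432,195)),(S,(437.6,265.4)),(D,(329.5,182.9))))
todo([645,180,130],[np.pi,0,y+np.pi/2])
```

```text
origin [582.24057043 173.16707284   0.        ]
tabface+x edge [670.36519925 184.28431517  92.        ] 88.82219801012054 -0.4005268404572025
ribtop edge [628.01390364 179.58457634 105.        ] 46.21902052353651 0.42956511943335485
tab lobes [651.03429524 182.04876636  92.        ] 69.36460677030172 -0.11126668017565915
tab tri lobe centre (array([650.10291453, 180.28568873,  90.3359804 ]), np.float64(1.4575488165298862))
move [11.1, 108.9, 197.2] rot [-0.0, -0.0, -0.015]
```

In the tool's units: 2 mm is 0.02, 42 mm is 0.42, -0.015 rad is -0.06.

Emit:
move_tool(deltas=[0,0,0,0,0,-0.06,0,0.02,0.29,0.42,0,0,0,0,0.02,0.29,0.42,0,0,0,0,0.02,0.29,0.42,0,0,0,0,0.02,0.27,0.42,0,0,0,0,0,0,0.34,0,0,0,0,0,0,0,0,0,0,0,0,0,0,0,0,0,0,0,0,0,0,0,0,0])

```text
clock: 3.35
eef_pos: [649.8, 178.7, 130.6]
tool_rot: [3.138, -0.001, 1.699]
force: [-0.1, -0.1, 0.1]
width: 0.0
gripper_force: 0.0
```

Run:
```python
from h import *
todo([650.1,182,104],[np.pi,0,.13+np.pi/2])
```

```text
move [3.2, 0.6, 26.6] rot [0.004, -0.001, -0.002]
```

In the tool's units: 4 mm is 0.04, 13 mm is 0.13.

Emit:
move_tool(deltas=[0.03,0.01,0.13,0,0,0,0,0,0,0.13,0,0,0,0,0,0,0,0,0,0,0,0,0,0.04,0,0,0,0,0,0,0.04,0,0,0,0,0,0,0,0,0,0,0,0,0,0,0,0,0,0])

```text
clock: 4.05
eef_pos: [649.2, 181.8, 94.3]
tool_rot: [3.141, -0.0, 1.699]
force: [-1.6, -0.7, 2.5]
width: -0.2
gripper_force: 1.3
```

Emit:
move_tool(deltas=[0,0,0.03,0,0,0,0,0,0,0,0,0,0,0,0,0,0,0,0,0,0])

```text
clock: 4.35
eef_pos: [649.2, 181.8, 91.4]
tool_rot: [3.141, -0.0, 1.699]
force: [-2.8, -0.5, 4.7]
width: -0.4
gripper_force: 2.4
```

Emit:
move_tool(deltas=[0,0,0.03,0,0,0,0,0,0,0,0,0,0,0,0,0,0,0,0,0,0])

```text
clock: 4.65
eef_pos: [649.6, 181.7, 88.0]
tool_rot: [3.141, -0.0, 1.699]
force: [0.6, 0.7, 2.5]
width: 0.0
gripper_force: 1.3
```

In the tool's units: 2 mm is 0.02.

Emit:
move_tool(deltas=[0,0,0.02,0,0,0,0,0,0,0,0,0,0,0,0,0,0,0,0,0,0])

```text
clock: 4.95
eef_pos: [649.4, 181.7, 86.1]
tool_rot: [3.141, -0.0, 1.699]
force: [0.4, 0.3, 3.3]
width: -0.1
gripper_force: 1.7
```

Emit:
move_tool(deltas=[0,0,0.02,0,0,0,0,0,0,0,0,0,0,0,0,0,0,0,0,0,0])

```text
clock: 5.25
eef_pos: [649.4, 181.7, 85.1]
tool_rot: [3.141, -0.0, 1.699]
force: [-1.1, 0.4, 10.1]
width: 0.1
gripper_force: 4.8
```

Run:
```python
from h import *
im=ctrl.get_image("wrist");cv2.imwrite("pics/w2.png",im[:,80:560])
```

```text
(no output)
```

View pics/w2.png

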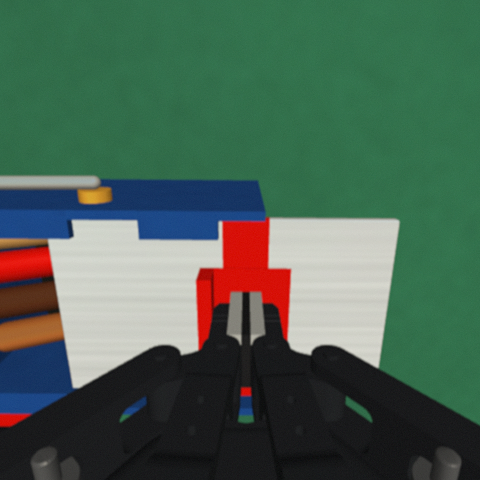

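The fingertip is on the red face at (247,292), just right of the rib at (205,285). The tab is bottomed at z = 85, so I'll slide the cover now.

In the tool's units: -6 mm is -0.06, -0.5 mm is -0.005.

Emit:
move_tool(deltas=[0,-0.04,-0.005,0,0,0,0,0,-0.06,0,0,0,0,0,0,-0.06,0,0,0,0,0,0,-0.06,0,0,0,0,0,0,-0.06,0,0,0,0,0,0,-0.06,0,0,0,0,0,0,-0.06,0,0,0,0,0])

```text
clock: 6.0
eef_pos: [609.5, 176.9, 84.9]
tool_rot: [3.14, -0.0, 1.699]
force: [-0.2, 1.1, 6.2]
width: -0.2
gripper_force: 3.2
```

Emit:
move_tool(deltas=[0,-0.05,0,0,0,0,0,0,-0.05,0,0,0,0,0,0,-0.05,0,0,0,0,0,0,0,0,0,0,0,0])

```text
clock: 6.4
eef_pos: [593.6, 175.0, 84.9]
tool_rot: [-3.141, -0.001, 1.699]
force: [-1.5, 1.3, 7.5]
width: 0.1
gripper_force: 3.5
```

Emit:
move_tool(deltas=[0,-0.03,0,0,0,0,0,0,-0.03,0,0,0,0,0,0,0,0,0,0,0,0])

```text
clock: 6.7
eef_pos: [591.2, 174.5, 85.4]
tool_rot: [3.135, -0.0, 1.699]
force: [5.8, 1.3, 3.5]
width: 0.0
gripper_force: 3.9
```

Emit:
move_tool(deltas=[0,-0.02,0,0,0,0,0,0,-0.02,0,0,0,0,0,0,0,0,0,0,0,0])

```text
clock: 7.0
eef_pos: [587.8, 173.8, 85.5]
tool_rot: [3.134, -0.0, 1.699]
force: [5.3, 1.5, 3.3]
width: 0.0
gripper_force: 4.0
```

Emit:
move_tool(deltas=[0,-0.02,0,0,0,0,0,0,0,0,0,0,0,0])

```text
clock: 7.2
eef_pos: [585.9, 173.5, 85.4]
tool_rot: [3.134, 0.0, 1.699]
force: [6.3, 1.4, 3.5]
width: 0.5
gripper_force: 4.0
```

In the tool's units: 1 mm is 0.01, -40 mm is -0.4.

Emit:
move_tool(deltas=[0,0.01,0,0,0,0,0,0,0,-0.08,0,0,0,0,0,0,-0.2,0,0,0,0,0,-0.4,-0.4,0,0,0,0,0,-0.4,-0.4,0,0,0,0,0,-0.4,-0.4,0,0,0,0,0,-0.3,-0.3,0,0,0,0,0,0,0,0,0,0,0,0,0,0,0,0,0,0,0,0,0,0,0,0,0])

```text
clock: 8.2
eef_pos: [448.5, 155.8, 247.4]
tool_rot: [-3.14, 0.001, 1.699]
force: [-0.0, 0.6, -0.3]
width: 0.2
gripper_force: 0.0
```

Run:
```python
from h import *
import pickle
s=ctrl.read_state();im=ctrl.get_image("wrist");cv2.imwrite("pics/w3.png",im[60:440]);pickle.dump(s,open("w3.pkl","wb"));cv2.imwrite("pics/w3f.png",im)
W=cam("wrist",s);a=cv2.imread
w=blobs(im,(11,90,150),(22,200,255),30)[0];print(w)
```

```text
[(np.int32(74), [474.5, 163.0], [467, 160, 14, 7]), (np.int32(847), [369.3, 221.8], [360, 197, 20, 50])]
```

View pics/w3f.png

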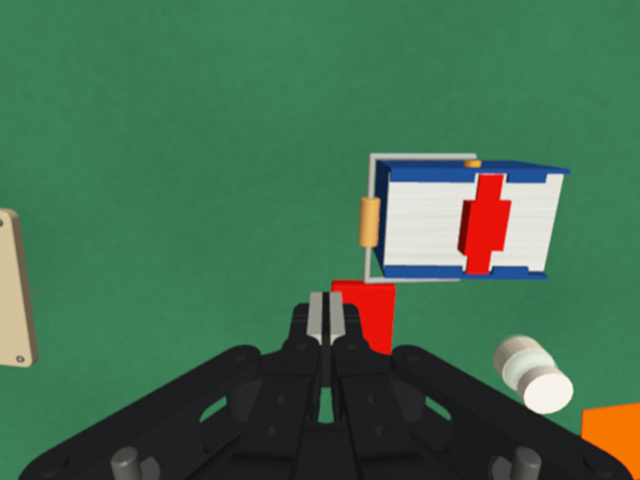

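The cover is shut with the red lobes up in the rail notches. The grip is at (369.5,222) and the wire corners are at (372,156) and (367.5,281). Next I'll tilt the tool forward to get under the grip.

Run:
```python
from h import *
import pickle
W=cam("wrist",pickle.load(open("w3.pkl","rb")))
a,b=onz(W,(372.5,156.5),72),onz(W,(367.5,281),72);d=a-b;print(a,b,"yaw",np.arctan2(-d[0],d[1]));print("mid",(a+b)/2,"grip",onz(W,(369.3,222),72))
```

```text
[480.92285433 217.4853212   72.        ] [496.06813336  99.16998945  72.        ] yaw 0.12731536383810152
mid [488.49549384 158.32765533  72.        ] grip [487.94461682 158.45280328  72.        ]
```

Emit:
move_tool(deltas=[0,0,0,-0.56,0,0,0,0,0,0,-0.56,0,0,0,0,0,0,-0.56,0,0,0,0,0,0,-0.56,0,0,0,0,0,0,-0.56,0,0,0,0,0,0,-0.2,0,0,0,0,0,0,0,0,0,0,0,0,0,0,0,0,0])

```text
clock: 9.05
eef_pos: [450.6, 130.8, 244.7]
tool_rot: [2.7, 0.067, 1.662]
force: [0.7, 0.4, -0.7]
width: -0.0
gripper_force: 0.0
```

Run:
```python
from h import *
s=ctrl.read_state();print(s["qpos"].round(3) if hasattr(s["qpos"],"round") else s["qpos"])
G=np.array([488,158.5,72]);y=.128;c=np.array([np.cos(y),np.sin(y),0])
todo(G-30*c+[0,0,80])
```

```text
[-0.766  0.229  0.304  2.356  0.715  0.235 -1.047]
move [29.3, -30.0, 86.4] rot None
```

Add to h.py:
```python
def frame(yaw,t):
    return (Rn.from_euler("xyz",[np.pi,0,yaw+np.pi/2])*Rn.from_rotvec([-t,0,0])).as_euler("xyz")
```

Run:
```python
from h import *
G=np.array([488,158.5,72]);y=.128;c=np.array([np.cos(y),np.sin(y),0])
todo(G-30*c+[0,0,30],frame(y,0.4))
```

```text
move [32.6, -51.3, 131.5] rot [0.04, 0.076, -0.006]
```

Emit:
move_tool(deltas=[0.08,-0.13,0.33,0.04,0.08,0,0,0.08,-0.13,0.33,0.04,0.08,0,0,0.08,-0.13,0.33,0.04,0.08,0,0,0.08,-0.13,0.33,0.04,0.08,0,0,0,0,0,0,0,0,0,0,0,0,0,0,0,0,0,0,0,0,0,0,0])

```text
clock: 9.75
eef_pos: [455.3, 128.5, 181.0]
tool_rot: [2.72, 0.079, 1.666]
force: [-0.1, 0.2, 0.4]
width: 0.1
gripper_force: 0.0
```

Run:
```python
from h import *
G=np.array([488,158.5,72]);y=.128;c=np.array([np.cos(y),np.sin(y),0])
todo(G-30*c+[0,0,-30],frame(y,0.4));print(ctrl.read_state()["qpos"])
```

```text
move [36.7, -50.9, 126.8] rot [0.02, 0.085, 0.002]
[-0.44958758  0.37392184 -0.07292528  2.40574995  1.5744906   0.26019256
 -1.92682579]
```

In the tool's units: -20 mm is -0.2, 0.13 rad is 0.52.

Emit:
move_tool(deltas=[0,0,-0.2,0.52,0.08,0,0,0,0,-0.2,0.52,0.08,0,0,0,0,0,0.52,0.16,0,0,0,0,0,0,0,0,0,0,0,0,0,0,0,0,0,0,0,0,0,0,0])

```text
clock: 10.35
eef_pos: [462.8, 110.6, 191.0]
tool_rot: [2.808, 0.109, 1.648]
force: [0.3, -0.0, -1.4]
width: -0.1
gripper_force: 0.0
```

Run:
```python
from h import *
G=np.array([488,158.5,72]);y=.128;c=np.array([np.cos(y),np.sin(y),0])
todo(G-25*c+[0,0,60],frame(y,0.2));print(ctrl.read_state()["qpos"])
```

```text
move [50.8, -13.9, 52.1] rot [0.131, 0.119, -0.02]
[-0.3211412   0.36238965 -0.17406595  2.30523137  0.96516961  0.34949536
 -1.27572134]
```

In the tool's units: 0.12 rad is 0.48.

Emit:
move_tool(deltas=[0,0,0,0.48,0.24,0,0,0,0,0,0.48,0.24,0,0,0,0,0,0.36,0,0,0,0,0,0,0,0,0,0,0,0,0,0,0,0,0,0,0,0,0,0,0,0])

```text
clock: 10.95
eef_pos: [464.6, 105.2, 188.4]
tool_rot: [3.048, 0.058, 1.661]
force: [-0.3, 0.3, -0.5]
width: 0.4
gripper_force: 0.0
```

Run:
```python
from h import *
G=np.array([488,158.5,72]);y=.128;c=np.array([np.cos(y),np.sin(y),0])
todo(G-25*c+[0,0,60],frame(y,0));print(ctrl.read_state()["qpos"])
```

```text
move [53.2, -1.9, 53.5] rot [0.093, 0.059, -0.036]
[ 0.00347703  0.4465619  -0.47183793  2.10098762  0.49619174  0.62489891
 -0.73199656]
```

Emit:
move_tool(deltas=[0.13,0,0,0.12,0.08,-0.04,0,0.13,0,0,0.12,0.08,-0.04,0,0.13,0,0,0.12,0.08,-0.04,0,0.13,-0.04,0.2,0,0,0,0,0,-0.04,0.3,0,0,0,0,0,0,0,0,0,0,0,0,0,0,0,0,0,0,0,0,0,0,0,0,0])

```text
clock: 11.75
eef_pos: [453.4, 156.5, 138.6]
tool_rot: [3.137, -0.003, 1.692]
force: [-0.9, -0.2, 0.0]
width: -0.1
gripper_force: 0.0
```

Run:
```python
from h import *
G=np.array([488,158.5,72]);y=.128;c=np.array([np.cos(y),np.sin(y),0])
todo(G-28*c+[0,0,-17],frame(y,0.2));print(ctrl.read_state()["qpos"])
```

```text
move [-2.6, 6.2, 83.6] rot [-0.195, -0.002, -0.007]
[-0.05015374  0.57167399 -0.49214669  2.06983079  0.46721775  0.60194594
 -0.74501814]
```

In the tool's units: -2 mm is -0.02, 28 mm is 0.28, -0.1 rad is -0.4.

Emit:
move_tool(deltas=[-0.02,0.03,0.28,0,0,0,0,0,0.03,0.28,0,0,0,0,0,0,0.27,0,0,0,0,0,0,0,-0.4,0,0,0,0,0,0,-0.4,0,0,0,0,0,0,0,0,0,0,0,0,0,0,0,0,0,0,0,0,0,0,0,0])

```text
clock: 12.55
eef_pos: [460.2, 150.4, 54.5]
tool_rot: [3.014, 0.011, 1.688]
force: [-0.1, -0.5, 0.5]
width: -0.2
gripper_force: 0.0
```

Run:
```python
from h import *
G=np.array([488,158.5,72]);y=.128;c=np.array([np.cos(y),np.sin(y),0])
todo(G-14*c+[0,0,-17],frame(y,0.25));print(ctrl.read_state()["qpos"])
```

```text
move [4.7, 14.5, 1.3] rot [-0.123, 0.013, -0.009]
[-0.24309934  0.68288955 -0.23848395  2.22125103  0.99159055  0.23698988
 -1.26949473]
```

Emit:
move_tool(deltas=[0,0,0,0.4,0,0,0,0,0,0,0.12,0,0,0,0.05,0,0,0,0,0,0,0,0,0,0,0,0,0,0,0,0,0,0,0,0])

```text
clock: 13.05
eef_pos: [458.2, 154.2, 52.9]
tool_rot: [3.135, 0.016, 1.69]
force: [-0.1, 0.0, -0.2]
width: -0.1
gripper_force: 0.0
```

Run:
```python
from h import *
G=np.array([488,158.5,72]);y=.128;c=np.array([np.cos(y),np.sin(y),0])
todo(G-14*c+[0,0,-12],frame(y,0));print(ctrl.read_state()["qpos"])
```

```text
move [0.5, 16.1, -7.0] rot [0.006, 0.016, -0.009]
[-0.06177486  0.74483088 -0.49812076  2.10817788  0.80899182  0.48858324
 -1.06986233]
```

Emit:
move_tool(deltas=[0,0.06,-0.05,0,0.04,0,0,0,0.05,0,0,0,0,0,0,0.04,0,0,0,0,0,0,0.05,0,0,0,0,0,0,0.05,0,0,0,0,0,0,0.05,0,0,0,0,0,0,0.05,0,0,0,0,0])

```text
clock: 13.75
eef_pos: [493.8, 158.4, 57.9]
tool_rot: [3.136, 0.005, 1.689]
force: [-4.0, 0.5, -1.1]
width: 0.0
gripper_force: 1.9
```

Emit:
move_tool(deltas=[0,0.07,0,0,0,0,0,0,0.07,0,0,0,0,0,0,0.07,0,0,0,0,0,0,0.07,0,0,0,0,0,0,0.07,0,0,0,0,0,0,0.07,0,0,0,0,0])

```text
clock: 14.35
eef_pos: [535.7, 163.4, 58.2]
tool_rot: [3.136, 0.005, 1.689]
force: [-3.5, -0.3, -0.7]
width: 0.0
gripper_force: 1.9
```

Emit:
move_tool(deltas=[0,0.07,0,0,0,0,0,0,0.07,0,0,0,0,0,0,0.07,0,0,0,0,0,0,0.07,0,0,0,0,0,0,0.07,0,0,0,0,0,0,0.07,0,0,0,0,0])

```text
clock: 14.95
eef_pos: [577.4, 168.4, 58.5]
tool_rot: [3.136, 0.005, 1.689]
force: [-2.9, -0.6, -0.4]
width: -0.3
gripper_force: 1.9
```

Emit:
move_tool(deltas=[0,0,0,0,0,0,0,0,-0.08,0,0,0,0,0,0,-0.2,0,0,0,0,0,0,-0.1,-0.45,0,0,0,0,0,-0.1,-0.45,0,0,0,0,0,-0.1,-0.45,0,0,0,0,0,0,-0.4,0,0,0,0,0,0,0,0,0,0,0,0,0,0,0,0,0,0,0,0,0,0,0,0,0])

```text
clock: 15.95
eef_pos: [517.6, 161.6, 232.2]
tool_rot: [3.137, 0.006, 1.689]
force: [0.2, -0.4, -0.5]
width: 0.3
gripper_force: 0.0
```

Run:
```python
from h import *
import pickle
s=ctrl.read_state();im=ctrl.get_image("wrist");cv2.imwrite("pics/w4.png",im);pickle.dump(s,open("w4.pkl","wb"))
W=cam("wrist",s);print(blobs(im,(11,90,150),(22,200,255),30)[0],s["qpos"])
```

```text
[(np.int32(79), [534.3, 158.9], [526, 155, 15, 8]), (np.int32(935), [422.6, 222.2], [412, 196, 22, 53])] [ 0.14659815  0.57012301 -0.7766014   1.80815846  0.48904741  0.96192572
 -0.72111795]
```

View pics/w4.png

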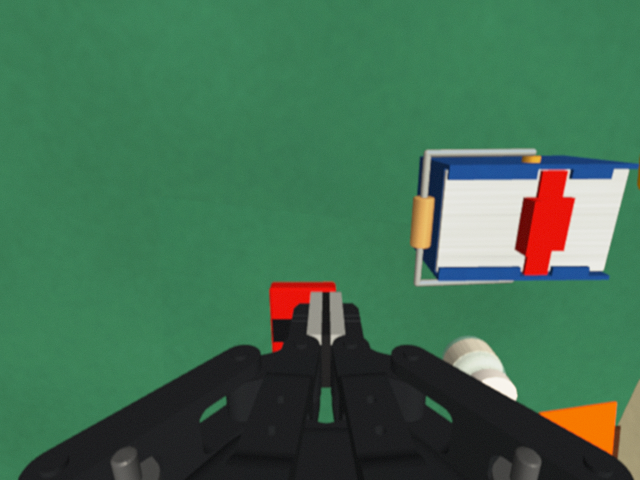

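The caddy slid forward about 95 mm without tipping. The grip is now at (423,222) and the wire corners at (427,152) and (418,284).

Run:
```python
from h import *
import pickle
W=cam("wrist",pickle.load(open("w4.pkl","rb")))
a,b=onz(W,(427.5,152.5),72),onz(W,(418.5,284),72);d=a-b;y=np.arctan2(-d[0],d[1]);print("yaw",y);print("mid",(a+b)/2,"grip",onz(W,(422.6,222.5),72))
G=onz(W,(422.6,222.5),72)
c=np.array([np.cos(y),np.sin(y),0])
todo(G-45*c+[0,0,50],frame(y,0))
```

```text
yaw 0.13709241962936736
mid [603.11474701 172.02321521  72.        ] grip [603.0595522  171.71246396  72.        ]
move [-0.3, 40.8, 110.0] rot [0.004, 0.006, -0.019]
```

Careful with the scale: shifts go in units of 100 mm and turns go in units of 0.25 rad. That gives: 10 mm is 0.1, 27 mm is 0.27, -0.13 rad is -0.52.

Emit:
move_tool(deltas=[0,0.1,0.27,0,0,-0.076,0,0,0.1,0.27,0,0,0,0,0,0.1,0.27,0,0,0,0,0,0.1,0.27,0,0,0,0,0,0,0,-0.52,0,0,0,0,0,0,-0.52,0,0,0,0,0,0,-0.52,0,0,0,0,0,0,-0.44,0,0,0,0,0,0,0,0,0,0,0,0,0,0,0,0,0])

```text
clock: 17.0
eef_pos: [570.2, 158.7, 125.0]
tool_rot: [2.767, 0.035, 1.693]
force: [-0.1, 1.2, 0.0]
width: -0.3
gripper_force: 0.0
```

Run:
```python
from h import *
G=np.array([601,171.5,72]);y=.135;c=np.array([np.cos(y),np.sin(y),0])
todo(G-35*c+[0,0,-18],frame(y,0.5));print(ctrl.read_state()["qpos"])
```

```text
move [11.0, -28.4, 64.7] rot [-0.126, 0.037, 0.003]
[-0.17638239  0.60878485 -0.31781591  2.12590061  1.36285673  0.32165556
 -1.57376301]
```

In the tool's units: 16 mm is 0.16, 15 mm is 0.15, 0.02 rad is 0.08.

Emit:
move_tool(deltas=[0.06,-0.08,0.15,0,0.08,0,0,0.05,-0.08,0.16,0,0.06,0,0,0,-0.06,0.16,0,0,0,0,0,-0.06,0.16,0,0,0,0,0,0,0,0,0,0,0,0,0,0,0,0,0,0,0,0,0,0,0,0,0])

```text
clock: 17.7
eef_pos: [567.5, 168.0, 57.5]
tool_rot: [2.764, 0.002, 1.703]
force: [-0.2, 0.0, 1.0]
width: 0.1
gripper_force: 0.0
```

Run:
```python
from h import *
G=np.array([601,171.5,72]);y=.135;c=np.array([np.cos(y),np.sin(y),0])
todo(G-15*c+[0,0,-17],frame(y,0.35));print(ctrl.read_state()["qpos"])
```

```text
move [-1.0, 16.5, 9.2] rot [0.028, 0.003, -0.001]
[-0.13532757  0.75369597 -0.37904572  2.1633791   1.90163845  0.36505873
 -2.09290073]
```

In the tool's units: 4.6 mm is 0.046, 1.8 mm is 0.018.

Emit:
move_tool(deltas=[0,0.046,0.018,0,0,0,0,0,0.046,0.018,0,0,0,0,0,0,0,0,0,0,0])

```text
clock: 18.0
eef_pos: [578.1, 169.5, 57.7]
tool_rot: [2.762, 0.003, 1.704]
force: [0.2, -0.3, 0.7]
width: 0.5
gripper_force: 0.0
```

Emit:
move_tool(deltas=[0,0.028,0.011,0,0,0,0,0,0.028,0.011,0,0,0,0,0,0,0,0,0,0,0])

```text
clock: 18.3
eef_pos: [583.1, 170.2, 57.0]
tool_rot: [2.764, 0.002, 1.704]
force: [-0.2, -0.1, 0.8]
width: 0.1
gripper_force: 0.0
```

In the tool's units: 2.8 mm is 0.028, 1.1 mm is 0.011.

Emit:
move_tool(deltas=[0,0.028,0.011,0,0,0,0,0,0,0,0,0,0,0,0,0,0,0,0,0,0])

```text
clock: 18.6
eef_pos: [585.5, 170.4, 56.8]
tool_rot: [2.765, 0.002, 1.704]
force: [-0.6, -0.1, 0.7]
width: -0.3
gripper_force: 0.0
```

Emit:
move_tool(deltas=[0,0.01,-0.019,0,0,0,0,0,0.01,-0.019,0,0,0,0,0,0.01,-0.019,0,0,0,0,0,0,0,0,0,0,0])

```text
clock: 19.0
eef_pos: [585.8, 170.4, 63.4]
tool_rot: [2.765, 0.003, 1.704]
force: [-2.9, -1.0, -0.3]
width: -0.0
gripper_force: 1.2
```

In the tool's units: -5.2 mm is -0.052, -5.5 mm is -0.055.

Emit:
move_tool(deltas=[0,0.023,-0.055,0,0,0,0,0,0.027,-0.054,0,0,0,0,0,0.031,-0.052,0,0,0,0,0,0.031,-0.052,0,0,0,0,0,0,0,0,0,0,0])

```text
clock: 19.5
eef_pos: [589.0, 171.1, 88.0]
tool_rot: [2.764, 0.002, 1.704]
force: [-2.1, -0.4, 0.3]
width: -0.3
gripper_force: 0.6
```

Run:
```python
from h import *
S=cam("scene");D=cam("side")
a=ctrl.get_image("scene");b=ctrl.get_image("side")
cv2.imwrite("pics/s5.png",np.hstack([cv2.resize(a[170:290,340:500],(400,300)),cv2.resize(b[130:250,260:420],(400,300))]))
```

```text
(no output)
```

View pics/s5.png

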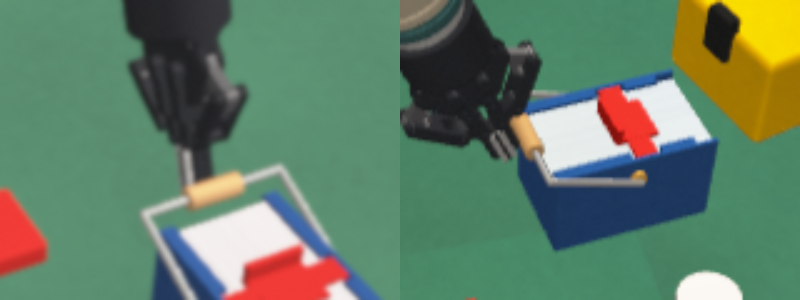

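Emit:
move_tool(deltas=[0,0.069,-0.066,0,0,0,0,0,0.069,-0.066,0,0,0,0,0,0.069,-0.066,0,0,0,0,0,0.081,-0.038,0,0,0,0,0,0.081,-0.038,0,0,0,0,0,0.081,-0.038,0,0,0,0,0,0,0,0,0,0,0])

```text
clock: 20.3
eef_pos: [619.0, 175.0, 133.6]
tool_rot: [2.764, 0.003, 1.703]
force: [-8.1, -1.7, 7.8]
width: 0.1
gripper_force: 4.3
```

Emit:
move_tool(deltas=[0,0.09,-0.013,0,0,0,0,0,0.09,-0.013,0,0,0,0,0,0.09,-0.013,0,0,0,0,0,0.088,0.013,0,0,0,0,0,0.088,0.013,0,0,0,0,0,0.088,0.013,0,0,0,0,0,0.03,0.012,0,0,0,0,0,0,0,0,0,0,0])

```text
clock: 21.1
eef_pos: [671.4, 181.9, 151.7]
tool_rot: [2.765, 0.003, 1.704]
force: [-0.6, -1.0, -0.0]
width: 0.3
gripper_force: 0.0
```

Run:
```python
from h import *
S=cam("scene");D=cam("side")
a=ctrl.get_image("scene");b=ctrl.get_image("side");cv2.imwrite("pics/a6.png",a);cv2.imwrite("pics/b6.png",b)
cv2.imwrite("pics/s6.png",np.hstack([cv2.resize(a[170:290,340:500],(400,300)),cv2.resize(b[130:250,260:420],(400,300))]))
for im in(a,b):print([x for x in blobs(im,(11,90,150),(22,200,255),12)[0] if 240<x[1][0]<480 and 130<x[1][1]<290])
```

```text
[(np.int32(461), [252.5, 248.2], [239, 207, 28, 70]), (np.int32(236), [457.6, 248.8], [445, 242, 26, 15])]
[(np.int32(31), [429.1, 134.6], [416, 123, 24, 22]), (np.int32(112), [348.5, 152.4], [343, 145, 13, 17]), (np.int32(1226), [390.0, 284.3], [325, 251, 117, 72]), (np.int32(14), [452.5, 284.6], [446, 281, 14, 8])]
```

View pics/s6.png

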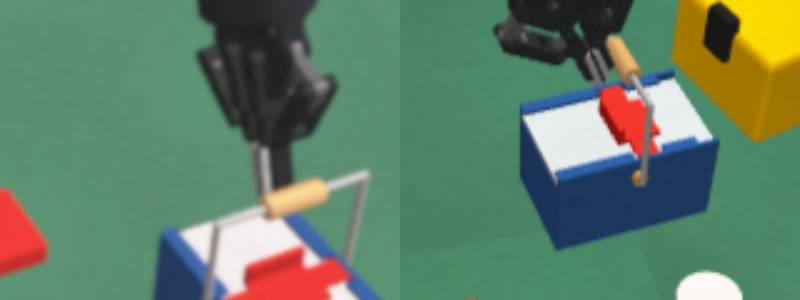

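The handle is almost upright, with the grip at scene (457.6,249) and side (348.5,152). The caddy did not move. Next I'll measure the handle angle.

Run:
```python
from h import *
S=cam("scene");D=cam("side")
p,e=tri((S,(457.6,248.8)),(D,(349,152.4)));print(p,e)
y=.135;c=np.array([np.cos(y),np.sin(y),0]);o=np.array([601,171.5,72])+90*c
d=p-o;print("caddy xz from pivot",d@c,d[2],"lat",d@[-c[1],c[0],0],"alpha",np.arctan2(d[2],-(d@c)))
print(ctrl.read_state()["qpos"])
```

```text
[690.98555849 184.90483705 164.27077085] 0.021805303095135307
caddy xz from pivot 0.9709708815147056 92.27077085080339 lat 1.1716865754056416 alpha 1.5813189986535487
[-0.00409324  0.7013628  -0.53866844  1.83788158  1.01770037  0.50567004
 -1.10652606]
```

In the tool's units: -40 mm is -0.4, -10 mm is -0.1, 0.13 rad is 0.52.

Emit:
move_tool(deltas=[0,-0.1,-0.1,0,0,0,0,0,-0.1,-0.4,0,0,0,0,0,0,-0.4,0,0,0,85,0,0,-0.1,0.52,0,0,85,0,0,0,0.52,0,0,85,0,0,0,0.46,0,0,85,0,0,0,0,0,0,85,0,0,0,0,0,0,85,0,0,0,0,0,0,85])

```text
clock: 22.1
eef_pos: [614.8, 175.2, 237.5]
tool_rot: [3.14, 0.003, 1.706]
force: [0.6, 0.4, 0.4]
width: 84.8
gripper_force: 0.0
```

Run:
```python
from h import *
todo([690.8,184.7,230],frame(.135,0));print(ctrl.read_state()["qpos"])
```

```text
move [-0.8, 76.5, 7.6] rot [0.001, 0.003, 0.0]
[ 0.12320446  0.71674343 -0.79859132  1.52827644  0.55101759  1.13176592
 -0.65574683]
```

In the tool's units: 26 mm is 0.26, 25 mm is 0.25.

Emit:
move_tool(deltas=[0,0.26,0,0,0,0,85,0,0.26,0,0,0,0,85,0,0.245,0,0,0,0,85,0,0,0.25,0,0,0,85,0,0,0.25,0,0,0,85,0,0,0.25,0,0,0,85,0,0,0.18,0,0,0,85,0,0,0,0,0,0,85,0,0,0,0,0,0,85])

```text
clock: 23.0
eef_pos: [692.3, 185.4, 145.9]
tool_rot: [3.139, 0.002, 1.705]
force: [0.3, 0.6, 0.6]
width: 85.3
gripper_force: 0.0
```

Emit:
move_tool(deltas=[0,0,0,0,0,0,50,0,0,0,0,0,0,30,0,0,0,0,0,0,10,0,0,0,0,0,0,0,0,0,0,0,0,0,0,0,0,0,0,0,0,0,0,0,0,0,0,0,0])

```text
clock: 23.7
eef_pos: [692.6, 185.1, 145.7]
tool_rot: [3.139, 0.002, 1.704]
force: [-1.5, -0.0, 4.0]
width: 16.2
gripper_force: 58.5
```

Emit:
move_tool(deltas=[0,0,-0.05,0,0,0,0,0,0,-0.1,0,0,0,0,0,0,-0.15,0,0,0,0,0,0,-0.15,0,0,0,0,0,0,-0.15,0,0,0,0,0,0,-0.15,0,0,0,0,0,0,-0.15,0,0,0,0,0,0,-0.15,0,0,0,0,0,0,-0.08,0,0,0,0,0,0,0,0,0,0,0,0,0,0,0,0,0,0])

```text
clock: 24.8
eef_pos: [691.8, 185.1, 257.7]
tool_rot: [3.141, 0.003, 1.704]
force: [-0.1, -0.0, -6.5]
width: 16.2
gripper_force: 58.7
```

Run:
```python
from h import *
S=cam("scene");D=cam("side")
a=ctrl.get_image("scene");b=ctrl.get_image("side");cv2.imwrite("pics/a7.png",a);cv2.imwrite("pics/b7.png",b)
for n,C,im in(("s",S,a),("d",D,b)):
  print(n,[x for x in blobs(im,(0,190,120),(6,255,255),8)[0] if 180<x[1][0]<480 and 100<x[1][1]<400])
  m=cv2.inRange(cv2.cvtColor(im,cv2.COLOR_BGR2HSV),(11,90,120),(25,255,255))
  # prong base/crossbar and post
  print([x for x in blobs(im,(11,90,120),(25,255,255),200)[0]])
R=((0,0,0),(180,80,90))
print(ctrl.read_state()["qpos"])
todo([470,-180,255],frame(0,0))
```

```text
s [(np.int32(11), [239.4, 205.1], [238, 204, 4, 3]), (np.int32(12), [192.1, 214.7], [191, 213, 4, 4]), (np.int32(695), [463.7, 233.3], [441, 219, 49, 27]), (np.int32(1377), [327.2, 267.9], [298, 247, 59, 41])]
[(np.int32(2644), [296.5, 43.4], [278, 1, 37, 87]), (np.int32(2534), [381.6, 31.8], [362, 0, 45, 75]), (np.int32(2494), [603.4, 54.3], [531, 0, 109, 85]), (np.int32(5699), [144.7, 47.6], [77, 13, 144, 77]), (np.int32(1503), [19.6, 60.5], [0, 36, 51, 68]), (np.int32(498), [252.3, 247.6], [238, 207, 29, 70]), (np.int32(534), [206.9, 258.7], [191, 217, 40, 69]), (np.int32(374), [3.2, 314.3], [0, 287, 10, 55]), (np.int32(8418), [566.1, 357.7], [507, 301, 123, 117]), (np.int32(7616), [567.3, 455.6], [428, 409, 212, 71]), (np.int32(4079), [316.1, 458.6], [253, 420, 118, 60]), (np.int32(271), [7.2, 471.6], [0, 460, 21, 20])]
d [(np.int32(357), [353.0, 136.6], [343, 124, 21, 28]), (np.int32(1487), [281.8, 275.5], [257, 250, 48, 52]), (np.int32(40), [320.9, 270.8], [318, 268, 7, 7]), (np.int32(50), [334.3, 315.1], [331, 312, 8, 8])]
[(np.int32(1567), [50.8, 70.4], [24, 28, 51, 70]), (np.int32(660), [299.0, 65.1], [263, 57, 74, 17]), (np.int32(1560), [414.3, 160.8], [390, 113, 50, 74]), (np.int32(1366), [389.7, 284.8], [324, 250, 119, 73]), (np.int32(3221), [488.8, 305.9], [446, 269, 87, 76])]
[ 0.0667406   0.81109983 -0.77761169  1.25568129  0.5606804   1.29116842
 -0.56803302]
move [-332.0, -268.2, 3.1] rot [0.0, 0.003, 0.133]
```

Run:
```python
from h import *
S=cam("scene");D=cam("side")
tl,e1=tri((S,(239.4,205)),(D,(320.9,270.8)));tr,e2=tri((S,(192.2,214.6)),(D,(334.3,315.1)))
bl,e3=tri((S,(265.5,269)),(D,(420.5,252.5)));br,e4=tri((S,(211,281)),(D,(440,295.5)))
print(tl,tr,bl,br,e1,e2,e3,e4)
f=(bl+br-tl-tr)/2;yaw=np.arctan2(f[1],f[0]);d=tl-tr;print("len",f,"yaw",yaw,np.arctan2(-d[0],d[1]))
# base plate corners, scene (top z=12): 
for p in((213,360),(285,344),(293,378),(221,404)):print(onz(S,p,12))
for p in((370,321),(412,311),(439,366),(392,377)):print(onz(D,p,12))
```

```text
[ 550.89149721 -142.57448097  233.89953772] [ 551.61531529 -218.44311181  234.11492522] [ 708.25574607 -138.8327577   231.61095563] [ 707.10962217 -216.75422208  231.06217614] 0.21624871992344483 0.23731552886588575 1.562762838839641 2.0770445775051045
len [156.42927787   2.7153065   -2.67066559] yaw 0.017356302316749 0.009540123586798267
[ 665.77104182 -236.45479746   12.        ]
[ 671.27522991 -112.01063386   12.        ]
[ 743.61922875 -117.97397598   12.        ]
[ 755.07816313 -239.06771967   12.        ]
[ 656.99074615 -125.00612873   12.        ]
[ 743.21256486 -121.84103017   12.        ]
[ 750.39759457 -238.00491298   12.        ]
[ 661.70890478 -238.80063165   12.        ]
```

In the tool's units: -18 mm is -0.18, -15 mm is -0.15.

Emit:
move_tool(deltas=[-0.09,-0.08,0,0,0,0,0,-0.18,-0.15,0.01,0,0,0,0,-0.18,-0.15,0.01,0,0,0,0,-0.18,-0.15,0.01,0,0,0,0,-0.18,-0.15,0.01,0,0,0,0,-0.18,-0.15,0.01,0,0,0,0,-0.18,-0.15,0.01,0,0,0,0,-0.18,-0.15,0.01,0,0,0,0,-0.18,-0.15,0.01,0,0,0,0,-0.18,-0.15,0.01,0,0,0,0])

```text
clock: 25.9
eef_pos: [572.2, -4.2, 248.7]
tool_rot: [3.141, 0.002, 1.704]
force: [-0.3, -0.4, -5.4]
width: 16.1
gripper_force: 58.8
```

Emit:
move_tool(deltas=[-0.18,-0.15,0.01,0,0,0,0,-0.18,-0.15,0.01,0,0,0,0,-0.18,-0.15,0,0,0,0,0,-0.18,-0.15,0,0,0,0,0,-0.18,-0.15,0,0,0,0,0,-0.18,-0.15,0,0,0,0,0,-0.18,-0.15,0,0,0,0,0,-0.18,-0.15,0,0,0,0,0,-0.12,-0.08,0,0,0,0,0,0,0,0,0,0,0.24,0,0,0,0,0,0,0.24,0,0,0,0,0,0,0,0])

```text
clock: 27.1
eef_pos: [466.8, -175.0, 247.4]
tool_rot: [3.14, 0.002, 1.584]
force: [-0.7, -0.1, -6.2]
width: 15.9
gripper_force: 58.9
```

Run:
```python
from h import *
todo([460,-180.3,247],frame(.013,0));todo([581,-180,247]);print(ctrl.read_state()["qpos"])
```

```text
move [-5.2, -6.8, 0.4] rot [0.002, 0.002, 0.0]
move [-6.5, 114.1, 0.6] rot None
[ 0.8918706   0.50818577 -0.86569923  1.89791743  0.47516716  0.95161879
 -0.18298806]
```

In the tool's units: 12 mm is 0.12, 10 mm is 0.1.

Emit:
move_tool(deltas=[-0.065,0,0,0,0,0,0,0,0.08,0,0,0,0,0,0,0.12,0,0,0,0,0,0,0.12,0,0,0,0,0,0,0.12,0,0,0,0,0,0,0.12,0,0,0,0,0,0,0.12,0,0,0,0,0,0,0.12,0,0,0,0,0,0,0.12,0,0,0,0,0,0,0.12,0,0,0,0,0,0,0.1,0,0,0,0,0,0,0,0,0,0,0,0])

```text
clock: 28.3
eef_pos: [583.0, -179.2, 247.5]
tool_rot: [3.138, 0.001, 1.585]
force: [0.2, 0.1, -6.4]
width: 16.3
gripper_force: 58.9
```

Emit:
move_tool(deltas=[0,0,0,0,0,0,0,0,0,0,0,0,0,0])

```text
clock: 28.5
eef_pos: [580.3, -179.9, 247.5]
tool_rot: [3.141, 0.002, 1.584]
force: [0.4, -0.3, -5.7]
width: 15.9
gripper_force: 58.9
```

Run:
```python
from h import *
todo([581,-180,200],frame(.013,0))
S=cam("scene");D=cam("side")
a=ctrl.get_image("scene");b=ctrl.get_image("side")
cv2.imwrite("pics/s8.png",np.hstack([cv2.resize(a[170:350,150:340],(400,380)),cv2.resize(b[190:370,280:470],(400,380))]))
```

```text
move [0.0, 0.6, 47.5] rot [0.001, 0.002, 0.0]
```

View pics/s8.png

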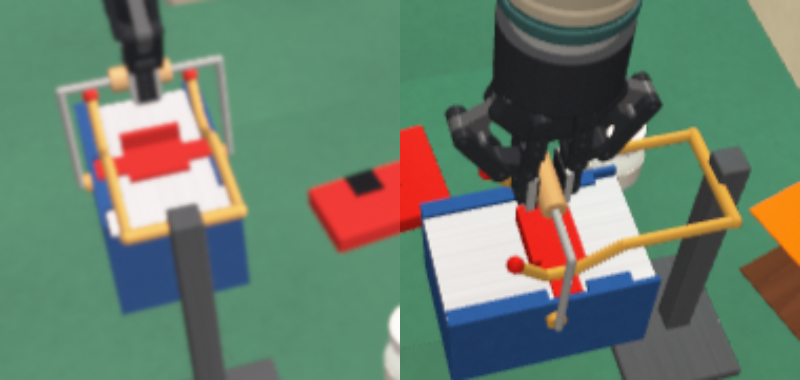

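The caddy hangs level between the prongs with its wire over both of them, past the red tips. I'll lower it now.

In the tool's units: 8 mm is 0.08, 6 mm is 0.06.

Emit:
move_tool(deltas=[0,0,0.08,0,0,0,0,0,0,0.08,0,0,0,0,0,0,0.08,0,0,0,0,0,0,0.08,0,0,0,0,0,0,0.06,0,0,0,0,0,0,0,0,0,0,0,0,0,0,0,0,0,0])

```text
clock: 29.3
eef_pos: [581.3, -179.9, 209.6]
tool_rot: [3.14, 0.002, 1.584]
force: [0.3, -0.2, -6.5]
width: 16.2
gripper_force: 58.9
```

Emit:
move_tool(deltas=[0,0,0.03,0,0,0,0,0,0,0.03,0,0,0,0,0,0,0,0,0,0,0,0,0,0,0,0,0,0])

```text
clock: 29.7
eef_pos: [581.2, -180.0, 203.7]
tool_rot: [3.14, 0.002, 1.584]
force: [0.3, -0.1, -5.5]
width: 15.9
gripper_force: 58.9
```

Emit:
move_tool(deltas=[0,0,0.02,0,0,0,0,0,0,0,0,0,0,0,0,0,0,0,0,0,0])

```text
clock: 30.0
eef_pos: [581.2, -180.0, 201.7]
tool_rot: [3.14, 0.002, 1.584]
force: [0.0, -0.5, -5.8]
width: 16.4
gripper_force: 58.8
```

In the tool's units: 1.5 mm is 0.015.

Emit:
move_tool(deltas=[0,0,0.015,0,0,0,0,0,0,0,0,0,0,0,0,0,0,0,0,0,0])

```text
clock: 30.3
eef_pos: [581.4, -180.0, 200.4]
tool_rot: [3.139, 0.002, 1.584]
force: [-0.4, -0.3, -3.7]
width: 15.8
gripper_force: 59.3
```

Emit:
move_tool(deltas=[0,0,0.015,0,0,0,0,0,0,0,0,0,0,0,0,0,0,0,0,0,0])

```text
clock: 30.6
eef_pos: [581.6, -180.0, 200.0]
tool_rot: [3.139, 0.003, 1.584]
force: [-3.0, 0.3, 5.4]
width: 16.2
gripper_force: 60.2
```

In the tool's units: -0.8 mm is -0.008.

Emit:
move_tool(deltas=[0,0,-0.008,0,0,0,0,0,0,0,0,0,0,22,0,0,0,0,0,0,35,0,0,0,0,0,0,60,0,0,0,0,0,0,60,0,0,0,0,0,0,60])

```text
clock: 31.2
eef_pos: [581.3, -179.9, 199.4]
tool_rot: [3.139, 0.002, 1.584]
force: [0.1, -0.3, -0.6]
width: 60.0
gripper_force: 0.0
```

Emit:
move_tool(deltas=[0,0,-0.1,0,0,0,60,0,0,-0.2,0,0,0,60,0,0,-0.4,0,0,0,60,0,0,-0.4,0,0,0,60,0,0,-0.3,0,0,0,60,0,0,0,0,0,0,60,0,0,0,0,0,0,60,0,0,0,0,0,0,60,0,0,0,0,0,0,60,0,0,0,0,0,0,60,0,0,0,0,0,0,60])

```text
clock: 32.3
eef_pos: [580.7, -179.7, 338.8]
tool_rot: [3.141, 0.002, 1.584]
force: [-0.3, 1.3, 0.2]
width: 60.3
gripper_force: 0.0
```

Run:
```python
from h import *
S=cam("scene");D=cam("side")
a=ctrl.get_image("scene");b=ctrl.get_image("side");P=[]
for im in(a,b):
  r=[x for x in blobs(im,(0,190,120),(6,255,255),8)[0] if 180<x[1][0]<480 and 100<x[1][1]<400]
  w=[x for x in blobs(im,(11,60,170),(20,160,255),12)[0] if 190<x[1][0]<400 and 190<x[1][1]<330];print(r,w)
cv2.imwrite("pics/a9.png",a)
```

```text
[(np.int32(11), [239.4, 205.1], [238, 204, 4, 3]), (np.int32(14), [192.3, 214.6], [191, 213, 4, 4]), (np.int32(1381), [327.3, 267.9], [298, 247, 59, 41]), (np.int32(510), [227.6, 262.9], [211, 252, 43, 24]), (np.int32(14), [202.6, 272.3], [201, 270, 4, 6])] [(np.int32(46), [241.7, 215.3], [239, 208, 7, 16]), (np.int32(46), [194.5, 225.2], [192, 217, 7, 16]), (np.int32(274), [220.6, 228.9], [206, 222, 30, 14]), (np.int32(317), [255.0, 255.7], [244, 226, 23, 51]), (np.int32(348), [209.4, 266.3], [196, 236, 34, 49]), (np.int32(23), [195.7, 276.7], [194, 274, 4, 7])]
[(np.int32(1491), [281.7, 275.5], [257, 250, 48, 52]), (np.int32(40), [320.9, 270.8], [318, 268, 7, 7]), (np.int32(214), [340.1, 309.3], [331, 296, 21, 23]), (np.int32(34), [357.4, 310.4], [355, 304, 6, 11]), (np.int32(229), [348.1, 330.0], [338, 321, 18, 24]), (np.int32(42), [362.0, 325.0], [359, 321, 7, 9]), (np.int32(26), [360.8, 339.3], [359, 335, 5, 8])] [(np.int32(14), [372.5, 259.4], [367, 258, 12, 4]), (np.int32(272), [347.3, 293.2], [340, 280, 17, 27]), (np.int32(24), [373.5, 309.0], [362, 303, 24, 13]), (np.int32(23), [375.0, 313.7], [364, 308, 23, 12])]
```

Emit:
move_tool(deltas=[0,0,0,0,0,0,60,0,0,0,0,0,0,60,0,0,0,0,0,0,60,0,0,0,0,0,0,60,0,0,0,0,0,0,60])

```text
clock: 32.9
eef_pos: [580.9, -179.7, 339.5]
tool_rot: [3.14, 0.002, 1.584]
force: [0.3, -0.5, -0.3]
width: 59.9
gripper_force: 0.0
```

Run:
```python
from h import *
S=cam("scene");D=cam("side");a=ctrl.get_image("scene")
p,e=tri((S,(220.6,228.9)),(D,(347.3,293.2)));print("grip",p,e)
w=[x[1] for x in blobs(a,(11,60,170),(20,160,255),200)[0] if 190<x[1][0]<400 and 190<x[1][1]<330][:1]
r=[x[1] for x in blobs(a,(0,190,120),(6,255,255),200)[0] if 200<x[1][0]<300 and 230<x[1][1]<300]
print(w,r,"expected tab px if level",proj(S,[582+8.5,-180,217-162+94]))
```

```text
grip [ 582.10623072 -180.22105081  219.18272475] 0.47795913919632826
[[220.6, 228.9]] [[227.6, 262.9]] expected tab px if level [227.52678298 264.65394006]
```

The caddy hangs still and level: the grip is within about 2 mm of the saddle, and the tab is where it should be for a level caddy.

```bash
python3 -c "
from cell import ctrl
print(ctrl.finish_job())"
```

```text
the job is handed in; nothing more can be done
None
```

I handed the job in with the cover shut and the caddy hanging level and still on both prongs, its grip measured about 2 mm from the saddle point; the hand-in returned no verdict.

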